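# Gauge a guide block with the contactless bore probe

## Robot

A 6-joint arm with a two-finger parallel gripper is mounted at the origin on the work surface. World frame = base frame: x ahead of the robot, y to its left, z up, the work surface at z = 0. Lengths are in m, angles in rad, forces in N, time in s.
With the tool pointing down it reaches from about 0.35 to 0.85 m from the base axis. Payload 8.1 kg.
Tool frame: the origin (TCP) lies midway between the tips of the shut fingers; the grasp point (between the pads) lies 19 mm behind it (robot.grip_point_offset is the distance from the TCP to the grasp point, in m); z points along the fingers, y is the line along which they close (so a half turn about z gives the same grasp; the last joint's range is limited). The gripper opens to 93 mm and grips with 3 to 60 N. Pads are 15 mm wide; open, the fingers measure 128 mm over their backs; the gripper's body (75 mm by 188 mm) begins 65 mm behind the grasp point.
Start: joints at [1.22, 0.13, 1.488, -0, 1.523, -0.085], TCP at [0.158, 0.579, 0.219] pointing down, gripper open.
Joint ranges: [-2.96, 2.96], [-0.89, 2.26], [0.02, 2.5], [-1.34, 4.48], [0, 2.73], [-2.66, 2.66]. Speed limits (rad/s): [2.39, 2.39, 2.79, 3.14, 3.14, 3.14].

## Interface

Orientations are given as a rotation vector (axis times angle).
In Python, from plant import robot, read_camera, job gives the robot as it stands.
- The arm moves only by the shell command python3 -m inch 'ROWS' [FORCE]. ROWS is JSON, one flat list of numbers, 5 for each row, row after row: the shift along the world's x, y, z in mm, then the turn about the world's z in degrees, then the opening in per cent of the stroke, from 0 (shut) to 100 (fully open). In form: [dx, dy, dz, yaw, hand, dx, dy, dz, yaw, hand, ...]. A call has 1 to 10 rows; each row is the pose to reach, as a shift and turn from the pose commanded when the call began; what a row does not reach only later rows make up. A row lasts 1/12 s, in which the tool goes at most 41.7 mm and 7.16 degrees, less where a joint would pass 70% of its speed; a pose out of reach is approached as far as the arm can. A call with a gripper value outside its range is refused whole. The fingers move at their own pace and stop on an object; FORCE is the grip in N (left out, the last holds). Time passes only in rows, so rows that repeat a pose let the fingers close. It gives the time, the measured TCP pose, the force, the opening and the grip force at its end, in the units of the state.
- robot.read_state(): the state, without advancing time (a new reading comes with each control period).
- read_camera(name): name is "scene" or "side" or "wrist"; returns a dict with "image" (420x560x3 uint8, blue, green, red), "K" (3x3 intrinsics, pixels), "extrinsics" (4x4, takes a point from world to camera coordinates); the wrist camera has in their place "mount" (4x4, takes a point from camera to tool coordinates, whose origin is the TCP and whose axes are the flange's). Camera axes: x right, y down, z forward; pixel columns grow to the right and rows downward; lengths in m; the calibration is good to about 2 mm. The wrist camera is an equidistant fisheye: a pixel r from the principal point sees the ray r / f radians off the axis. A picture is of the moment at which its call begins: read the wrist's pose just before it. There is no depth.
- job.close_job(): hands the job in; it is judged then, once.
The state is a dict: "t": time; "q": joint angles; "dq": joint speeds; "joint_torque": joint torques, N m; "tool_pos": TCP position; "orientation": TCP orientation; "force": force on the tool from outside, world axes, zero at the start; "wrist_torque": the same for the moment, N m; "opening": finger opening in m; "gripper_force": force on a finger pad.
Only numpy, scipy, OpenCV 4.12 (cv2) and the standard library are available. Lean on these libraries where they do the work, as an engineer would, in place of code of your own. Each camera call takes 0.05 s, during which the arm holds its last target. There are 200 camera calls.

## Task

Seat the black guide block with the through bore flat on the inspection stage, centred between its low stops and let go of it. Then take the square-handled bore probe out of the wooden stand and lower its rod, upright, down the middle of the block's bore without touching the bore, until the tip is clearly out below the block, in the stage's hole, and the handle is still clear above the block. Finish while holding the probe still and centred there in the gripper; leave everything else where it stands.

Things in the scene. Friction and masses are not known exactly. Their poses are not given: they have to be found in the camera images.
- block_centre (a point): centre (half-way up) of the guide block, on its bore's axis: loose black plastic block, 80 (its x) x 46 (its y) x 44 mm tall, about 0.16 kg, with a round vertical through bore of 24 mm diameter in its middle and a thin steel ring round the mouth; starts flat on the bench at the left, z up. Half a turn makes no difference
- stage_hole (a point): mouth centre of a 34 mm vertical through hole in the stage's top face. Stage: fixed aluminium slab 170 (x) x 130 (y) x 40 mm tall, mid-bench. Stops 14 mm high: one at each x end, inner faces at x +-43 mm; four 12 mm posts at x +-31 mm, inner faces at y +-26 mm. The block, long side along x, fits with 3 mm to spare all round; y sides are free for fingers within 25 mm of x = 0
- probe_handle (a point): centre of the bore probe's handle: upright square dark steel, 24 x 24 x 50 mm tall (axes square to its flats, z up), 4 mm round button on top. A steel rod, 10 mm diameter, 75 mm long, hangs from the centre of its underside; about 0.13 kg. Stands loosely in one of the stand's holes, the handle's underside on the stand's top
- probe_tip (a point): lower end of the probe's rod, on its axis, 100 mm below the handle's centre
- probe_shoulder (a point): centre of the underside of the probe's handle, where the rod begins, 25 mm below the handle's centre
- stand: fixed wooden stand at the right, 150 (its x) x 60 (its y) x 85 mm tall, with two vertical through holes of 14 mm diameter at x = +-42 mm, y = 0; one holds the probe, the other the round-handled pin. Origin under its centre, on the bench
- cap_a: finished closed cap, glossy black plastic, rounded 90 x 50 x 32 mm, no bore; bystander beyond the block. Origin under its centre
- cap_b: second closed cap like cap_a, nearer the left side; bystander
- reel_gold: foil reel of 68 mm diameter, 65 mm tall, standing at the back left of the middle; bystander. Origin under its centre
- reel_silver: another foil reel of the same size, back right of the middle; bystander
- tin: grey tin, 72 mm diameter, 100 mm tall, behind the stand; bystander. Origin under its centre
- screwdriver: screwdriver about 0.2 m long, lying right of the stand; bystander
- brush: brush lying left of the guide block, at the far side; bystander
- pin: the other tool in the stand: a pin with a ROUND wooden handle 22 mm in diameter and 30 mm tall, steel shank 10 x 60 mm; bystander, may be in either hole. Origin at the shoulder under the handle, on the stand's top
Not all that is in view belongs to the job. Of the things shaped like the part that bears probe_handle, the dark steel one is meant.

How it is judged:
On the way, in this order (a step that is already met when the one before it is completed fails the run):
1. the guide block lies flat on the stage, centred between the stops, and is let go (horizontal distance between block_centre and stage_hole below 0.005 m and z of block_centre in the frame of stage_hole between 0.019 and 0.025 m and angle between the x axis of block_centre and the x axis of stage_hole, either way round below 0.12 rad and angle between block_centre's own z axis and vertical below 0.06 rad and contact force between the fingers and block below 0.1 N and linear speed of block below 0.02 m/s), for 0.2 s.
2. the probe is drawn out of the stand and held upright over the block's bore, tip above the block (z of probe_tip in the frame of block_centre above 0.023 m and horizontal distance between probe_tip and block_centre below 0.008 m and angle between probe_handle's own z axis and vertical below 0.15 rad), for 0.1 s.
At the end, for the whole second after the job is handed in: Block flat on the stage between the stops (within 5 mm, 0.12 rad) and free of the fingers; probe held still in the gripper, upright within 0.06 rad, axis within 4.5 mm of the bore's, tip over 4 mm below the block, handle over 3 mm above it, touching neither block nor stage (horizontal distance between block_centre and stage_hole below 0.005 m and z of block_centre in the frame of stage_hole between 0.019 and 0.025 m and angle between the x axis of block_centre and the x axis of stage_hole, either way round below 0.12 rad and angle between each of block_centre, probe_handle's own z axis and vertical below 0.06 rad and z of probe_tip in the frame of block_centre below -0.026 m and z of probe_shoulder in the frame of block_centre above 0.025 m and horizontal distance between each of probe_tip, probe_shoulder and block_centre below 0.0045 m and contact force between the fingers and probe above 1 N and contact force between probe and block below 0.2 N and contact force between probe and stage below 0.2 N and contact force between the fingers and block below 0.1 N and linear speed of probe below 0.02 m/s); the arm keeps its last pose, push and grip.
It fails at once if the probe touches the block (or its bore) (contact force between probe and block above 0.5 N).
It fails at once if the other things on the bench are moved by more than 20 mm (distance of any of cap_a, cap_b, reel_gold, reel_silver, tin, screwdriver, brush, pin from where it was at the start of the episode above 0.02 m).
It also fails if it takes over 69 s, if anything falls off the work surface, if the arm or the gripper's body presses on something with over 40 N, if the wrist force passes 120 N, or if a joint passes its speed limit or range.

## Working session

There is one attempt and no reset: what is moved stays moved. The work goes in short steps, Python scripts to look and compute and a shell command to move; the robot and the scene stay as the last step left them, time stands still between calls to the robot, and variables do not carry over. Pictures are saved under pics/ and viewed, at most 10 in all, crops included, and the job is handed in when it is done.

```bash
mkdir -p pics; ls
python3 - <<'E'
from plant import robot, read_camera
import cv2,pickle,numpy as np
d={}
for n in("scene","side","wrist"):
    s=robot.read_state();c=read_camera(n);c['state']=s;d[n]=c;print(n,c['K'].tolist() if hasattr(c['K'],'tolist') else c['K'],np.round(c.get('extrinsics',c.get('mount')),4).tolist())
pickle.dump(d,open('d0.pkl','wb'))
cv2.imwrite('pics/scene.png',cv2.resize(d['scene']['image'],(800,600),interpolation=cv2.INTER_CUBIC))
cv2.imwrite('pics/side.png',cv2.resize(d['side']['image'],(800,600),interpolation=cv2.INTER_CUBIC))
cv2.imwrite('pics/wrist.png',d['wrist']['image'])
print(s)
E
```

```text
pics
scene [[419.5326477486285, 0.0, 274.57552495159433], [0.0, 419.5326477486285, 200.69367925319432], [0.0, 0.0, 1.0]] [[0.8074, 0.59, 0.0005, -0.4729], [0.3719, -0.5083, -0.7767, -0.1702], [-0.458, 0.6273, -0.6299, 1.5967], [0.0, 0.0, 0.0, 1.0]]
side [[539.6612829812173, 0.0, 281.86932870723564], [0.0, 539.6612829812173, 212.8910462534427], [0.0, 0.0, 1.0]] [[0.8861, -0.4634, 0.0113, -0.5271], [-0.3178, -0.6252, -0.7128, 0.2602], [0.3374, 0.6281, -0.7012, 1.3099], [0.0, 0.0, 0.0, 1.0]]
wrist [[325.19226210127806, 0.0, 275.78214257743804], [0.0, 325.19226210127806, 205.6917225100155], [0.0, 0.0, 1.0]] [[0.0007, -0.9592, -0.2827, 0.0786], [1.0, 0.0008, -0.0004, -0.0003], [0.0006, -0.2827, 0.9592, -0.1661], [0.0, 0.0, 0.0, 1.0]]
{'t': 0.1, 'q': array([ 1.21963742e+00,  1.31078556e-01,  1.48916994e+00,  3.89856232e-07,
        1.52299501e+00, -8.53968949e-02]), 'dq': array([-0.00107051, -0.0015339 , -0.00146232, -0.00032964,  0.00220521,
        0.00031991]), 'joint_torque': array([ 5.42801736e-04, -5.61344755e+01, -4.93092871e+01,  7.69979996e-02,
        2.92143814e-02,  7.33528054e-06]), 'tool_pos': array([0.15738664, 0.57845985, 0.21769682]), 'orientation': array([-4.16183021e-01, -3.11354159e+00,  2.53119338e-03]), 'force': array([ 0.02561277, -0.80351528, -0.16582757]), 'wrist_torque': array([ 0.00269134,  0.0114897 , -0.01365053]), 'gripper_force': 0.0, 'opening': 0.09326729074261934}
```

View pics/scene.png

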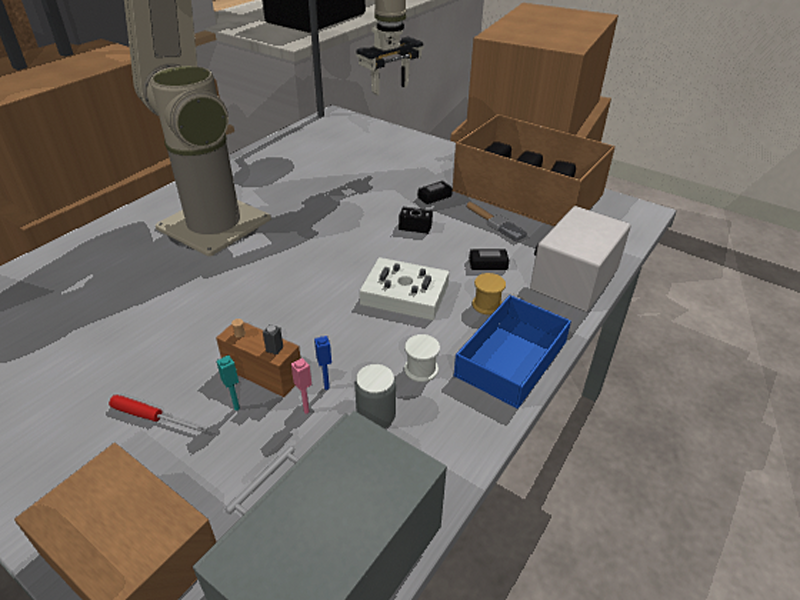

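View pics/side.png

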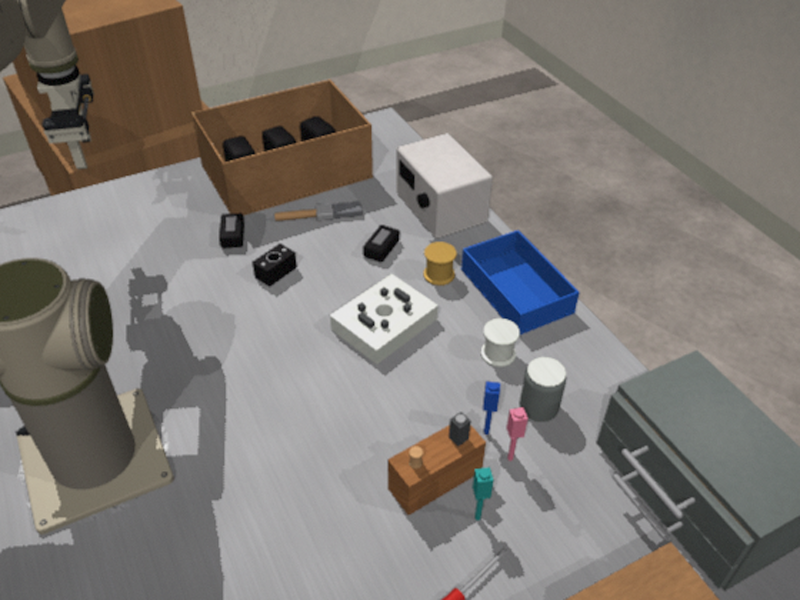

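View pics/wrist.png

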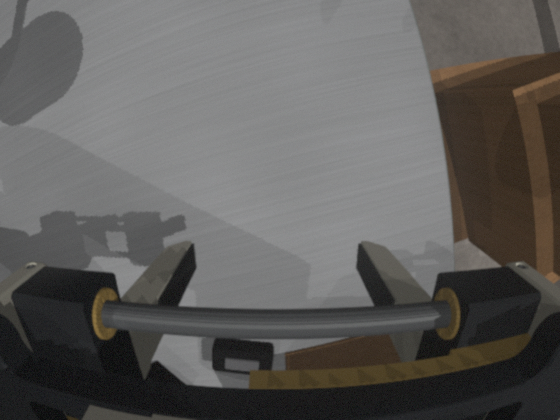

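The scene shows the black block with the bore at about (416,220) in the scene view and (274,264) in the side view. The stage is at (404,288) / (385,317), and the stand is at (258,357) / (437,465). The probe-like handles are:
- dark steel in the stand at (272,338) / (460,428)
- teal at (228,370) / (483,483)
- pink at (302,372) / (516,420)
- blue at (323,350) / (491,395)
- the round wooden pin at (238,327) / (416,457)

The dark steel one in the stand fits the description. I'll confirm it in an enlarged crop.

```bash
cat > h.py <<'E'
import numpy as np,cv2
from scipy.spatial.transform import Rotation as R
def ray(c,u,v):
    E=c['extrinsics'];K=c['K'];d=E[:3,:3].T@np.linalg.inv(K)@[u,v,1.];return -E[:3,:3].T@E[:3,3],d/np.linalg.norm(d)
def wray(c,u,v):
    K=c['K'];p=np.array([u-K[0,2],v-K[1,2]])/K[0,0];r=np.hypot(*p)
    d=np.r_[p/max(r,1e-9)*np.sin(r),np.cos(r)];s=c['state'];M=c['mount'];T=R.from_rotvec(s['orientation']).as_matrix()
    return T@M[:3,3]+s['tool_pos'],T@M[:3,:3]@d
def plane(r,z): return r[0]+r[1]*(z-r[0][2])/r[1][2]
def tri(rs):
    A=sum(np.eye(3)-np.outer(d,d) for o,d in rs);b=sum((np.eye(3)-np.outer(d,d))@o for o,d in rs);return np.linalg.solve(A,b)
def proj(c,P):
    E=c['extrinsics'];q=c['K']@(E[:3,:3]@np.asarray(P)+E[:3,3]);return q[:2]/q[2]
E
python3 - <<'E'
from h import *;import pickle
d=pickle.load(open('d0.pkl','rb'))
def crop(n,x,y,w,h): return cv2.resize(d[n]['image'][y:y+h,x:x+w],(400,300),interpolation=cv2.INTER_CUBIC)
a=crop('scene',240,120,100,75);a=crop('scene',250,140,80,60) if 0 else crop('scene',240,135,120,90)
b=crop('scene',145,215,100,75);c=crop('side',170,165,140,105);e=crop('side',265,265,100,75)
cv2.imwrite('pics/crops.png',np.vstack([np.hstack([a,b]),np.hstack([c,e])]))
E
```

```text
(no output)
```

View pics/crops.png

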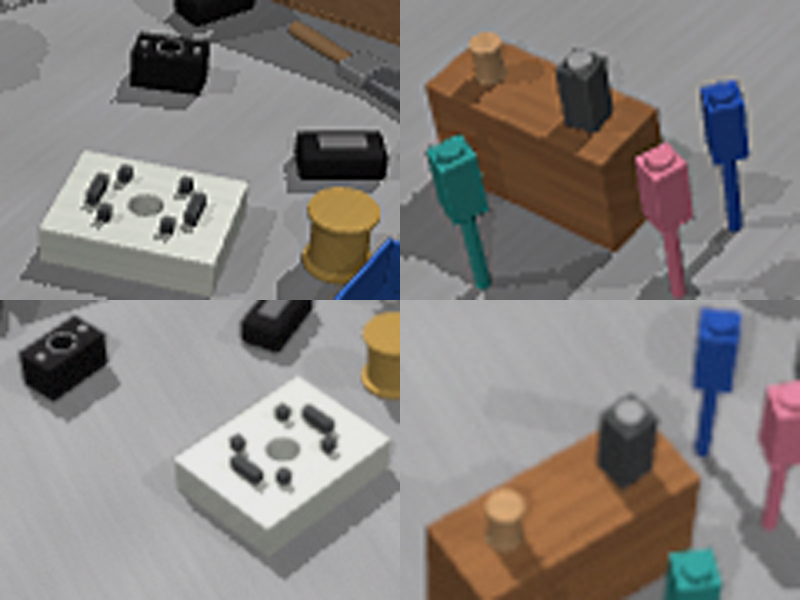

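The crop confirms it: the dark steel square handle with the button is in the stand at crop (585,90) and (628,440). The teal, pink and blue ones stand outside it. I'll work out positions next.

```bash
cat > m0.py <<'E'
from h import *;import pickle
d=pickle.load(open('d0.pkl','rb'));S,D=d['scene'],d['side']
f=lambda x,y,s,ox,oy:((x+.5)/s-.5+ox,(y+.5)/s-.5+oy)
s1=lambda x,y:ray(S,*f(x,y,10/3,240,135)); s2=lambda x,y:ray(S,*f(x-400,y,4,145,215))
d1=lambda x,y:ray(D,*f(x,y-300,400/140,170,165)); d2=lambda x,y:ray(D,*f(x-400,y-300,4,265,265))
P=lambda n,p:print(n,np.round(p*1000,1))
P('ring',tri([s1(171,46),d1(62,342)]));P('ring@44',np.array([plane(s1(171,46),.044),plane(d1(62,342),.044)]))
P('hole@40',np.array([plane(s1(147,205),.04),plane(d1(283,449),.04)]))
for n,a,b in [('button',(583,60),(630,411)),('pin',(487,42),(506,497)),('blue',(722,90),(720,317)),('pink',(663,155),(785,392)),('teal',(452,147),(695,555))]:P(n,tri([s2(*a),d2(*b)]))
def quad(n,c,z,fn):
    q=np.array([plane(fn(*p),z)[:2] for p in c]);e=np.roll(q,-1,0)-q
    print(n,np.round(q.mean(0)*1e3,1),np.round(np.linalg.norm(e,axis=1)*1e3,1),np.round(np.degrees(np.arctan2(e[:,1],e[:,0])),1))
quad('stage s',[(85,150),(250,183),(215,266),(40,225)],.04,s1)
quad('stage d',[(298,377),(390,440),(268,530),(177,458)],.04,d1)
quad('block d',[(22,355),(77,320),(105,345),(47,377)],.044,d1)
quad('stand d',[(428,523),(620,425),(698,482),(520,590)],.085,d2)
quad('stand s',[(428,87),(482,37),(658,110),(600,163)],.085,s2)
E
python3 m0.py
```

```text
ring [444.1 296.1  47.9]
ring@44 [[440.5 301.5  44. ]
 [445.3 300.4  44. ]]
hole@40 [[580.2  57.2  40. ]
 [582.5  56.8  40. ]]
button [ 537.7 -300.   139.3]
pin [ 455.4 -309.2  119.4]
blue [ 622.3 -262.   132.3]
pink [ 627.9 -323.   128.2]
teal [ 522.4 -395.9  132.9]
stage s [579.4  57.9] [171.3 130.6 172.1 126.3] [  17.6  -72.2 -163.8  107.5]
stage d [583.2  56. ] [129.6 168.7 130.4 166.5] [ -72.4 -161.9  106.6   17.9]
block d [442.2 289.5] [76.2 52.4 74.1 45.2] [  20.7  -77.4 -164.7  104.3]
stand d [ 497.1 -306.2] [131.2  58.5 126.   66.9] [   4.1  -70.7 -172.6  112.2]
stand s [ 494.  -305.9] [ 56.7 150.1  57.6 144.6] [  98.5    7.5  -86.9 -172.8]
```

```bash
python3 -m inch '[15,-15,-3,2,100, 45,-45,-10,6,100, 80,-78,-18,10,100, 115,-112,-26,14,100, 150,-146,-34,18,100, 185,-180,-42,22,100, 220,-214,-50,26,100, 250,-244,-58,30,100, 275,-269,-64,32,100, 286,-279,-67,33,100]' 20; python3 -m inch '[0,0,0,0,100,0,0,0,0,100,0,0,0,0,100]'
cat > shot.py <<'E'
import sys,pickle;from h import *;from plant import robot,read_camera
n=sys.argv[1];s=robot.read_state();c=read_camera('wrist');c['state']=s;pickle.dump(c,open(n+'.pkl','wb'));cv2.imwrite(f'pics/{n}.png',c['image'])
print(np.round(s['tool_pos']*1e3,1),np.round(s['orientation'],4),s['opening'],np.round(s['q'],2))
E
python3 shot.py w1
```

```text
t: 0.98
tool_pos: [0.4384, 0.3041, 0.1528]
orientation: [-0.489, 3.103, 0.0]
force: [0.1, 0.5, 0.1]
opening: 0.0927
gripper_force: 0.0
t: 1.23
tool_pos: [0.4371, 0.306, 0.153]
orientation: [0.483, -3.103, -0.0]
force: [-0.3, 0.7, 0.2]
opening: 0.0931
gripper_force: 0.0
[437.1 306.  153. ] [ 4.8300e-01 -3.1034e+00 -4.0000e-04] 0.09310627801936476 [ 0.51 -0.01  1.75  0.    1.4  -1.37]
```

View pics/w1.png

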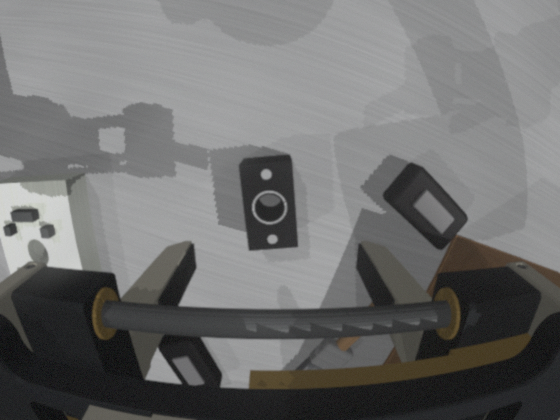

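The wrist view shows the block clearly: ring at (269,207) and white screw heads at (266,174) and (272,239) along its long axis. A bystander cap is at (428,205).

```bash
cat > blk.py <<'E'
import sys,pickle;from h import *
def meas(n,z,roi,show=True):
    c=pickle.load(open(n+'.pkl','rb'));g=cv2.cvtColor(c['image'],cv2.COLOR_BGR2GRAY)
    x,y,w,h=roi;G=cv2.GaussianBlur(g,(3,3),0)[y:y+h,x:x+w]
    _,m=cv2.threshold(G,0,255,cv2.THRESH_OTSU)
    nl,l,st,ce=cv2.connectedComponentsWithStats(m)
    out=[]
    for i in range(1,nl):
        if st[i,4]<12 or st[i,0]==0 or st[i,1]==0 or st[i,0]+st[i,2]==w or st[i,1]+st[i,3]==h: continue
        pts=np.argwhere(l==i)[:,::-1].astype(np.float32)+[x,y]
        hull=cv2.convexHull(pts.astype(np.int32));P=np.array([plane(wray(c,*p[0]),z)[:2] for p in hull])
        (e,r)=cv2.minEnclosingCircle((P*1e3).astype(np.float32))
        q=plane(wray(c,*(ce[i]+[x,y])),z)[:2]*1e3
        out.append((st[i,4],np.round(ce[i]+[x,y],1),np.round(q,1),np.round(e,1),round(r,1)))
    return out
if __name__=='__main__':
    for o in meas(sys.argv[1],float(sys.argv[2]),[int(v) for v in sys.argv[3:7]]):print(*o)
E
python3 blk.py w1 .044 238 150 62 105; python3 -c "
import numpy as np
from h import R
T=R.from_rotvec([.483,-3.1034,-.0004]).as_matrix();print(T.round(4))"
```

```text
103 [265.8 174. ] [414.7 289.4] [414.8 289.3] 4.9
335 [268.9 206.5] [441.7 300.7] [442.4 301. ] 15.9
121 [269.5 199.9] [435.8 299.4] [435.4 299.3] 7.5
87 [272.  238.7] [470.1 312.5] [470.3 312.6] 4.9
[[-9.527e-01 -3.039e-01 -9.000e-04]
 [-3.039e-01  9.527e-01  1.000e-04]
 [ 8.000e-04  4.000e-04 -1.000e+00]]
```

```bash
python3 -m inch '[2,-2,-10,2,100, 5,-5,-35,5,100, 5,-5,-65,5,100, 5,-5,-90,5,100, 5,-5,-105,5,100, 5,-5,-110,5,100,5,-5,-110,5,100,5,-5,-110,5,100]'; python3 shot.py w2;  python3 blk.py w2 .044 215 160 100 150
```

```text
t: 1.95
tool_pos: [0.4423, 0.3021, 0.0442]
orientation: [-0.622, 3.078, 0.001]
force: [0.9, -1.2, 0.7]
opening: 0.0932
gripper_force: 0.0
[442.3 302.1  44.2] [-6.2240e-01  3.0784e+00  6.0000e-04] 0.09320900232710089 [ 0.5   0.11  1.84  0.    1.19 -1.47]
210 [274.9 204.8] [414.6 289.5] [414.6 289.5] 4.4
537 [274.5 256.9] [442.9 301.2] [442.5 301.1] 15.7
116 [274.8 239.9] [433.2 297.3] [433.  297.4] 5.5
178 [274.4 300.9] [470.2 312.7] [470.3 312.7] 5.0
```

```bash
python3 -m inch '[0,-1,-15,0,100, 0,-1,-30,0,100, 0,-1,-35,0,100, 0,-1,-35,0,100, 0,-1,-35,0,75, 0,-1,-35,0,45, 0,-1,-35,0,35, 0,-1,-35,0,30, 0,-1,-35,0,30, 0,-1,-35,0,30]' 25;python3 -m inch '[0,0,0,0,30, 0,0,0,0,30, 0,0,5,0,30, 0,0,25,0,30, 0,0,50,0,30, 0,0,75,0,30, 0,0,95,0,30, 0,0,105,0,30, 0,0,105,0,30, 0,0,105,0,30]'; python3 shot.py w3;  python3 blk.py w3 .15 215 160 100 150
```

```text
t: 2.83
tool_pos: [0.4426, 0.3, 0.0085]
orientation: [-0.62, 3.079, 0.0]
force: [0.0, -0.2, -0.8]
opening: 0.0576
gripper_force: 0.0
t: 3.67
tool_pos: [0.4425, 0.2999, 0.113]
orientation: [-0.62, 3.079, 0.0]
force: [-0.5, 0.4, -1.9]
opening: 0.046
gripper_force: 25.0
[442.5 299.9 113. ] [-6.2010e-01  3.0794e+00  1.0000e-04] 0.04597296184326173 [ 0.5   0.03  1.79 -0.    1.32 -1.47]
284 [275.8 230.1] [414.8 288. ] [414.9 288. ] 4.2
304 [276.7 276.7] [435.4 297.1] [442.  299.3] 14.9
39 [275.9 267.7] [431.3 295. ] [431.2 295. ] 2.7
```

```bash
python3 -m inch '[10,-10,5,0,30, 35,-34,15,-1,30, 62,-60,25,-2,30, 90,-86,35,-3,30, 117,-112,40,-4,30, 144,-138,40,-5,30, 172,-165,40,-6,30, 198,-190,40,-6,30, 218,-209,40,-6,30, 226,-217,40,-6,30]';python3 -m inch '[0,0,0,0,30, 0,0,0,0,30, 0,0,0,0,30,0,0,0,0,30]'; python3 shot.py w4
```

```text
t: 4.55
tool_pos: [0.6692, 0.0793, 0.15]
orientation: [0.453, -3.105, 0.001]
force: [0.3, 0.5, -2.1]
opening: 0.046
gripper_force: 25.0
t: 4.88
tool_pos: [0.6673, 0.0843, 0.1526]
orientation: [0.46, -3.106, -0.001]
force: [-1.1, 0.2, -1.9]
opening: 0.0459
gripper_force: 25.0
[667.3  84.3 152.6] [ 4.6040e-01 -3.1064e+00 -7.0000e-04] 0.04594664608578338 [ 0.05  0.36  1.34  0.    1.44 -1.82]
```

View pics/w4.png

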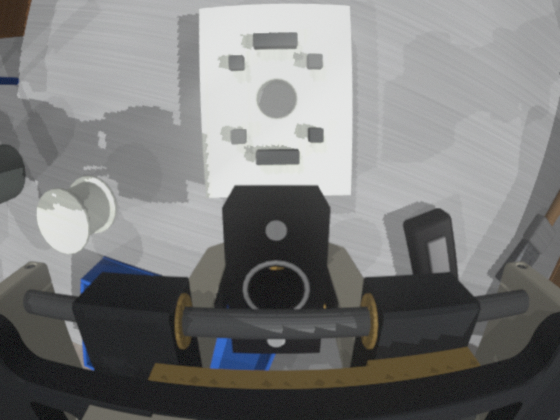

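The wrist view shows the whole stage with its hole at (277,99) and its long edges at columns ~203 and ~351. The held block's ring is at (276,290).

```bash
cat > stg.py <<'E'
import sys,pickle;from h import *
c=pickle.load(open(sys.argv[1]+'.pkl','rb'));g=cv2.GaussianBlur(cv2.cvtColor(c['image'],cv2.COLOR_BGR2GRAY),(3,3),0)
x,y,w,h=252,75,50,48;_,m=cv2.threshold(g[y:y+h,x:x+w],0,255,cv2.THRESH_OTSU+cv2.THRESH_BINARY_INV)
cs,_=cv2.findContours(m,0,cv2.CHAIN_APPROX_NONE);k=max(cs,key=cv2.contourArea).reshape(-1,2)+[x,y]
P=np.array([plane(wray(c,*p),.04)[:2] for p in k])*1e3
e,r=cv2.minEnclosingCircle(P.astype(np.float32));f=cv2.fitEllipse(P.astype(np.float32));print('hole',np.round(e,1),round(r,1),np.round(f[0],1),np.round(f[1],1),c['K'][:2,2])
gd=g.astype(float)
def edge(rows,c0,c1,sg):
    pts=[]
    for v in rows:
        dd=sg*np.diff(gd[v,c0:c1]);pts.append(plane(wray(c,c0+dd.argmax()+.5,v),.04)[:2]*1e3)
    vx,vy,x0,y0=cv2.fitLine(np.array(pts,np.float32),cv2.DIST_HUBER,0,.01,.01).ravel();print('edge',np.degrees(np.arctan2(vy,vx))%180,x0,y0);return np.array([x0,y0]),np.array([vx,vy])
L=edge(range(20,180),190,222,1);Rr=edge(range(20,180),335,365,-1)
n=np.array([-L[1][1],L[1][0]]);H=np.array(f[0]);print('dist hole to edges',(L[0]-H)@n,(Rr[0]-H)@n)
E
python3 stg.py w4; python3 blk.py w4 .1885 240 215 70 30
python3 - <<'E'
import pickle
from h import *
c=pickle.load(open('w4.pkl','rb'))
g=cv2.cvtColor(c['image'],cv2.COLOR_BGR2GRAY)
print(g[99,255:300],g[80:120,277])
E
```

```text
hole [579.9  57.9] 17.0 [579.9  58. ] [32.8 33.2] [275.78214258 205.69172251]
edge 18.224419 593.9108 -6.3871083
edge 18.037441 563.8126 120.76573
dist hole to edges -65.55206288355234 64.63554685877284
348 [275.8 230. ] [639.   75.4] [639.1  75.4] 4.7
[217 196 174 169 167 159 149 151 147 151 150 147 149 150 148 147 149 147
 149 147 147 146 147 147 149 149 150 150 151 150 148 148 149 150 148 147
 148 147 145 148 156 175 205 221 224] [149 143 142 144 146 149 150 147 147 148 146 146 148 150 148 149 148 149
 149 147 146 148 147 146 148 148 148 148 147 149 151 152 150 149 149 149
 150 156 188 215]
```

```bash
python3 -m inch '[-8,-2,0,0,30, -28,-8,0,0.5,30, -50,-15,-10,1,30, -70,-21,-25,1.2,30, -83,-25,-40,1.2,30, -88,-26,-50,1.2,30, -88,-26,-55,1.2,30, -88,-26,-55,1.2,30, -88,-26,-55,1.2,30,-88,-26,-55,1.2,30]'; python3 shot.py w5; python3 blk.py w5 .1335 240 215 70 30
```

```text
t: 5.77
tool_pos: [0.5819, 0.0573, 0.0994]
orientation: [-0.491, 3.101, -0.0]
force: [-0.3, 0.2, -2.0]
opening: 0.0458
gripper_force: 25.0
[581.9  57.3  99.4] [-4.9090e-01  3.1009e+00 -3.0000e-04] 0.045815354341606336 [ 0.01  0.17  1.66  0.    1.3  -1.87]
346 [275.8 230. ] [554.3  48. ] [554.4  48. ] 4.7
```

View pics/w5.png

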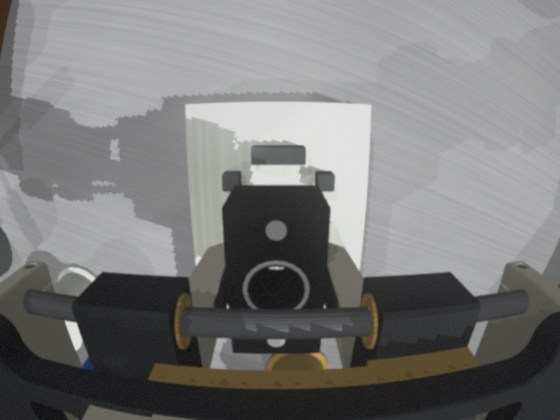

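The wrist view shows the block above the stage. The near end stop is at (278,155) and the two near posts at (232,181) and (325,181); I'll use these to cross-check the centring.

```bash
python3 - <<'E'
from h import *;import pickle
c=pickle.load(open('w5.pkl','rb'))
for u,v in[(252,146.5),(304,146.5),(252,163.5),(304,163.5),(223,172),(241,172),(316,172),(334,172)]:
    print(u,v,np.round(plane(wray(c,u,v),.054)[:2]*1e3,1))
a,b=18.1*np.pi/180,0
X=np.array([np.cos(a),np.sin(a)]);Y=np.array([-X[1],X[0]]);H=np.array([579.9,58.0])
for n,u,v in[('stop base-side top',278,146.5),('posts',278.5,172),('dot',275.8,230)]:
    p=plane(wray(c,u,v),.1349 if n=='dot' else .054)[:2]*1e3-H;print(n,'local',np.round([p@X,p@Y],1))
E
python3 stg.py w4|tail -1
```

```text
252 146.5 [532.9  24.6]
304 146.5 [522.3  56.8]
252 163.5 [543.6  28. ]
304 163.5 [533.   60.5]
223 172 [554.9  11.2]
241 172 [551.3  22.7]
316 172 [535.9  70. ]
334 172 [532.   81.5]
stop base-side top local [-55.   -0.2]
posts local [-38.    0.2]
dot local [-28.   -1.5]
dist hole to edges -65.55206288355234 64.63554685877284
```

```bash
python3 -m inch '[-2.8,0.7,-5,0,30, -2.8,0.7,-20,0,30, -2.8,0.7,-32,0,30, -2.8,0.7,-40,0,30, -2.8,0.7,-45,0,30, -2.8,0.7,-47,0,30, -2.8,0.7,-47,0,30, -2.8,0.7,-47,0,30]'; python3 shot.py w6; python3 blk.py w6 .087 240 215 70 30
```

```text
t: 6.48
tool_pos: [0.5778, 0.0576, 0.0515]
orientation: [-0.491, 3.103, -0.0]
force: [0.5, 1.0, -1.5]
opening: 0.046
gripper_force: 25.0
[577.8  57.6  51.5] [-4.9060e-01  3.1028e+00 -1.0000e-04] 0.046024973654633886 [ 0.01  0.22  1.7  -0.    1.22 -1.87]
350 [275.8 230. ] [549.8  48.2] [549.9  48.2] 4.7
```

```bash
python3 -m inch '[0.8,0,-1,0,30, 0.8,0,-2,0,30, 0.8,0,-3,0,30, 0.8,0,-3.3,0,30,0.8,0,-3.3,0,30]'; python3 -m inch '[0,0,0,0,55, 0,0,0,0,80, 0,0,0,0,100, 0,0,0,0,100,0,0,0,0,100]'; python3 -m inch '[0,0,15,0,100, 0,0,45,0,100, -8,0,80,0,100, -15,0,105,0,100, -20,0,115,0,100,-20,0,115,0,100,-20,0,115,0,100]'; python3 shot.py w7
```

```text
t: 6.95
tool_pos: [0.5788, 0.0576, 0.0483]
orientation: [-0.491, 3.102, -0.0]
force: [0.1, 0.4, 0.9]
opening: 0.046
gripper_force: 25.0
t: 7.37
tool_pos: [0.5784, 0.0576, 0.0479]
orientation: [-0.491, 3.103, 0.0]
force: [0.2, 0.2, -0.3]
opening: 0.0731
gripper_force: 0.0
t: 7.95
tool_pos: [0.5585, 0.0576, 0.1626]
orientation: [-0.491, 3.102, -0.0]
force: [0.9, 0.2, -0.2]
opening: 0.0928
gripper_force: 0.0
[558.5  57.6 162.6] [-4.9060e-01  3.1023e+00 -1.0000e-04] 0.09281845874952252 [ 0.01  0.06  1.67  0.    1.41 -1.87]
```

View pics/w7.png

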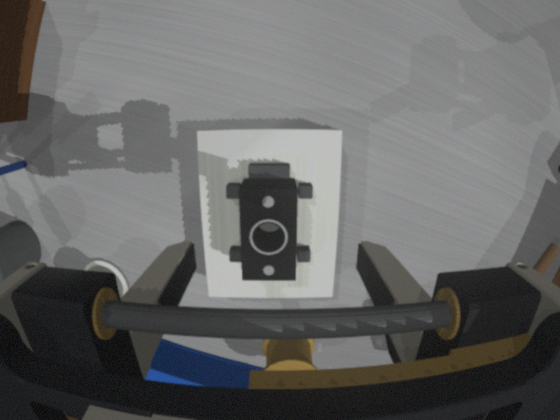

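The block sits between the stops and posts, with its ring at (269,237) and dots at (268,201) and (269,270).

```bash
python3 blk.py w7 .084 245 190 47 85
python3 - <<'E'
from h import *;import pickle
c=pickle.load(open('w7.pkl','rb'));g=cv2.GaussianBlur(cv2.cvtColor(c['image'],cv2.COLOR_BGR2GRAY),(3,3),0).astype(float)
def ln(pts):
    vx,vy,x,y=cv2.fitLine(np.array([plane(wray(c,*p),.04)[:2]*1e3 for p in pts],np.float32),cv2.DIST_HUBER,0,.01,.01).ravel();return np.array([x,y]),np.array([vx,vy])
L=ln([(185+np.diff(g[v,185:215]).argmax()+.5,v) for v in range(185,280)])
R_=ln([(325+(-np.diff(g[v,325:355])).argmax()+.5,v) for v in range(140,280)])
N=ln([(u,120+np.diff(g[120:140,u]).argmax()+.5) for u in range(210,330)])
F=ln([(u,285+(-np.diff(g[285:308,u])).argmax()+.5) for u in range(220,325)])
def X(a,b):
    t=np.linalg.solve(np.c_[a[1],-b[1]],b[0]-a[0]);return a[0]+a[1]*t[0]
C=[X(L,N),X(R_,N),X(R_,F),X(L,F)];print(np.round(C,1).tolist(),'centre',np.mean(C,0))
print([round(float(np.degrees(np.arctan2(l[1][1],l[1][0]))),2) for l in (L,R_,N,F)],[round(float(np.linalg.norm(C[i]-C[i-1])),1) for i in range(4)])
E
```

```text
118 [268.2 201.6] [550.8  48.5] [551.   48.5] 4.9
502 [268.2 234.5] [577.1  56.9] [579.3  57.6] 16.0
[[519.2000122070312, -30.200000762939453], [478.79998779296875, 93.19999694824219], [640.5999755859375, 145.89999389648438], [681.5999755859375, 22.100000381469727]] centre [580.05695  57.76442]
[17.84, 18.02, -71.88, -71.68] [170.7, 129.9, 170.2, 130.4]
```

The block is centred to under 1 mm, with the bore at about (579.4, 57.7). Next is the probe.

```bash
python3 -m inch '[0,-8,15,0,100, 0,-30,40,-1,100, -2,-65,65,-3,100, -4,-102,70,-5,100, -6,-140,70,-7,100, -9,-178,70,-9,100, -12,-216,70,-11,100, -15,-254,70,-11,100, -18,-290,70,-11,100, -20,-320,70,-11,100]';python3 -m inch '[0,-22,0,0,100, 0,-33,0,0,100, 0,-36,0,0,100, 0,-36,0,0,100,0,-36,0,0,100,0,-36,0,0,100]'; python3 shot.py w8
```

```text
t: 8.83
tool_pos: [0.5369, -0.2646, 0.2297]
orientation: [0.189, -3.132, -0.003]
force: [0.2, 0.4, 0.3]
opening: 0.0926
gripper_force: 0.0
t: 9.33
tool_pos: [0.5387, -0.2968, 0.2326]
orientation: [0.194, -3.135, -0.001]
force: [0.5, 0.7, 0.2]
opening: 0.0928
gripper_force: 0.0
[ 538.7 -296.8  232.6] [ 1.9350e-01 -3.1353e+00 -1.1000e-03] 0.09283264191248142 [-0.59  0.17  1.42  0.    1.55 -2.28]
```

View pics/w8.png

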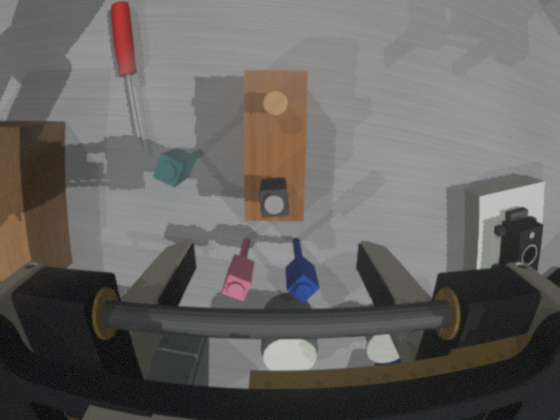

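The wrist view shows the dark steel square handle with its light button at (274,204) in the stand. The pin is at (275,103), teal at (175,168), pink at (238,280) and blue at (303,283).

```bash
cat > prb.py <<'E'
import sys,pickle;from h import *
c=pickle.load(open(sys.argv[1]+'.pkl','rb'));x,y,w,h=[int(v) for v in sys.argv[2:6]];zt=float(sys.argv[6])
I=c['image'][y:y+h,x:x+w].astype(int);sat=I.max(2)-I.min(2)
m=((sat<40)&(I.max(2)<130)).astype(np.uint8)*255
g=I.mean(2);b=((g>115)&(sat<40)).astype(np.uint8)*255
for nm,M,z in(('handle',m|b,zt),('button',b,zt+.004)):
    nl,l,st,ce=cv2.connectedComponentsWithStats(M);
    for i in range(1,nl):
        if st[i,4]<60:continue
        pts=np.argwhere(l==i)[:,::-1]+[x,y];hu=cv2.convexHull(pts.astype(np.int32))[:,0]
        P=np.array([plane(wray(c,*p),z)[:2]*1e3 for p in hu],np.float32)
        r=cv2.minAreaRect(P);print(nm,st[i].tolist(),np.round(ce[i]+[x,y],1),'circ',np.round(cv2.minEnclosingCircle(P),1) if 0 else [np.round(v,1) for v in cv2.minEnclosingCircle(P)],'rect',np.round(r[0],1),np.round(r[1],1),round(r[2],1))
np.set_printoptions(linewidth=250)
print(I.mean(2).astype(int)[::2,::2])
E
python3 prb.py w8 252 170 46 52 .135
```

```text
handle [6, 8, 31, 40, 1070] [273.3 197.2] circ [array([ 531. , -300.2]), np.float64(19.1)] rect [ 530.5 -300.7] [33.7 24.5] 12.8
button [13, 26, 19, 18, 276] [273.8 204.4] circ [array([ 535.5, -299.2]), np.float64(7.9)] rect [ 535.7 -299.1] [14.7 15. ] 7.1
[[ 98  97 104 109 103 105 104 102 101 102 106 102 103 100  99  99 102 105 105 102 101  98 101]
 [101  98 101 108 107 103 104 101 100 101 101 104 105 102  99 101  99 104 104 105  99  98 100]
 [ 86  94 101 103 101 103 103 100  96  99 104 105 104 103 104  98 101 102  99 103  99  97  98]
 [ 76  78  79  81  84  86  89  84  77  83  95  98  98  95  96  96  98 102 103 101  99 100 100]
 [ 75  74  78  77  77  77  70  67  64  63  64  65  62  59  58  56  66  99 102 103 100  99  97]
 [ 75  72  76  81  74  56  51  49  50  51  49  53  51  49  53  53  57  90 103 104 101  98 100]
 [ 75  73  76  79  69  50  50  48  49  49  48  46  47  48  52  47  50  82  98 103 100  99  97]
 [ 75  70  76  82  63  48  50  49  50  48  51  53  48  49  53  51  50  76  97 100  97  98 102]
 [ 75  75  78  80  63  46  48  48  52  48  53  50  50  48  48  47  53  75  94  96  
[... 927 characters left out ...]
7 138  85  76  81  97  94  95  98]
 [101  99 104 105  87  69  82 136 147 146 145 144 143 147 144 128  82  76  85  98  97  92  94]
 [100 100 104 106  87  77  77 112 144 148 147 145 145 147 139 100  78  78  79  98  98  95  97]
 [102 100 103 107  97  79  81  80 111 136 143 142 139 132  99  73  80  81  80  97  97  97  97]
 [101  99 103 108 100  76  80  80  80  88  97 104  97  82  75  80  79  79  86  97  96  97  96]
 [103 101 104 106 101  81  79  80  84  86  85  88  85  87  92  94  95  96  96  99  96  95  98]
 [103  99 103 105 108  98  99  99 101 104 108 109 107 103  98 100 102 100 100  98  96  94  97]
 [112 110 110 114 113 115 112 112 110 106 113 112 113 111 106 106 106 105 107 105 102 103 105]]
```

Run:
```python
from h import *;import pickle
c=pickle.load(open('w8.pkl','rb'))
q=np.array([plane(wray(c,*p),.135)[:2]*1e3 for p in[(259.5,191),(287,189),(289,215),(261.5,217.5)]]);e=np.roll(q,-1,0)-q
print(q.mean(0),np.linalg.norm(e,axis=1),np.degrees(np.arctan2(e[:,1],e[:,0]))%90)
```

```text
[ 535.67258102 -298.86549476] [23.01800875 22.86350606 23.59897137 23.36133709] [11.3706918  11.93183844 12.57569087 10.50777563]
```

```bash
python3 -m inch '[-1,-1,-10,2,100, -3,-2.3,-35,4.7,100, -3,-2.3,-58,4.7,100, -3,-2.3,-72,4.7,100, -3,-2.3,-78,4.7,100, -3,-2.3,-78,4.7,100,-3,-2.3,-78,4.7,100,-3,-2.3,-78,4.7,100]'; python3 shot.py w9; python3 prb.py w9 240 205 75 90 .135 | grep -E "handle|button"
python3 - <<'E'
import cv2
i=cv2.imread('pics/w9.png')[190:310,195:355];cv2.imwrite('pics/w9c.png',cv2.resize(i,(800,600),interpolation=cv2.INTER_CUBIC))
E
```

```text
t: 10.05
tool_pos: [0.5364, -0.301, 0.1567]
orientation: [-0.319, 3.123, -0.003]
force: [0.9, 0.2, -0.1]
opening: 0.0928
gripper_force: 0.0
[ 536.4 -301.   156.7] [-3.1950e-01  3.1233e+00 -2.5000e-03] 0.0928132346226908 [-0.59  0.2   1.52  0.    1.41 -2.37]
handle [0, 0, 75, 90, 4771] [277.  256.7] circ [array([ 547.6, -298.3]), np.float64(36.9)] rect [ 543.6 -299.1] [62.7 50. ] 11.8
button [5, 37, 70, 53, 864] [293.7 267.1] circ [array([ 553.4, -292.8]), np.float64(27.1)] rect [ 553.9 -294.8] [37.7 43. ] 14.4
button [39, 41, 13, 9, 81] [284.5 249.8] circ [array([ 538.8, -295.1]), np.float64(3.8)] rect [ 539.3 -295.2] [5.5 7. ] 1.3
button [0, 62, 55, 28, 1335] [266.4 282.1] circ [array([ 566.9, -301.1]), np.float64(18.9)] rect [ 563.1 -301.9] [20.4 35.7] 12.1
```

View pics/w9c.png

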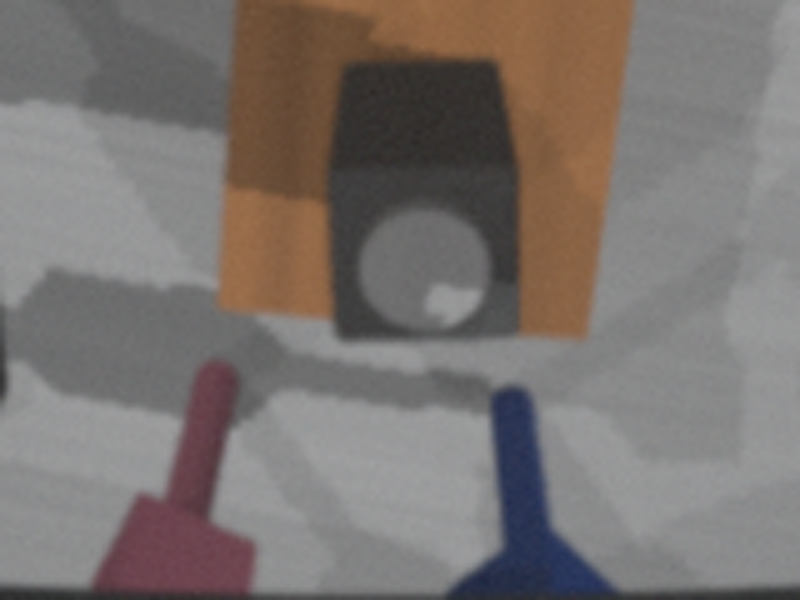

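The crop shows the dark handle square to the gripper, with its top face centred at about (279.8,240) full-frame and its button at (279.6,243).

Run:
```python
from h import *;import pickle
c=pickle.load(open('w9.pkl','rb'))
f=lambda x,y:(195+(x+.5)/5-.5,190+(y+.5)/5-.5)
q=np.array([plane(wray(c,*f(*p)),.135)[:2]*1e3 for p in[(329,166),(519,166),(520,338),(338,338)]]);e=np.roll(q,-1,0)-q
print(q.mean(0),np.linalg.norm(e,axis=1),np.degrees(np.arctan2(e[:,1],e[:,0]))%90, plane(wray(c,*f(425,267)),.139)*1e3)
```

```text
[ 535.06610195 -299.0743989 ] [23.28857138 23.35881929 23.22463875 23.33914791] [11.74841394 13.4337751  11.69500128 13.59224498] [ 535.1650472  -299.29511345  139.        ]
```

```bash
python3 -m inch '[-1.3,1.8,-10,0,100, -1.3,1.8,-30,0,100, -1.3,1.8,-48,0,100, -1.3,1.8,-58,0,100, -1.3,1.8,-61,0,80, -1.3,1.8,-61,0,50, -1.3,1.8,-61,0,35, -1.3,1.8,-61,0,25, -1.3,1.8,-61,0,20, -1.3,1.8,-61,0,10]' 25; python3 -m inch '[0,0,0,0,10,0,0,0,0,10,0,0,0,0,10,0,0,0,0,10,0,0,0,0,10]'
```

```text
t: 10.93
tool_pos: [0.5347, -0.2993, 0.095]
orientation: [-0.319, 3.124, -0.002]
force: [0.2, -0.4, -0.5]
opening: 0.0577
gripper_force: 0.0
t: 11.35
tool_pos: [0.5341, -0.2989, 0.0939]
orientation: [-0.319, 3.125, -0.0]
force: [-0.1, -0.8, 0.8]
opening: 0.0241
gripper_force: 0.4
```

```bash
python3 -m inch '[0,0,0,0,10,0,0,0,0,10,0,0,0,0,10,0,0,3,0,10,0,0,12,0,10,0,0,27,0,10,0,0,45,0,10,0,0,65,0,10,0,0,85,0,10,0,0,100,0,10]' 35; python3 -m inch '[0,0,15,0,10, 0,0,20,0,10, 0,0,20,0,10, 0,0,20,0,10,0,0,20,0,10,0,0,20,0,10]'; python3 shot.py w10
```

```text
t: 12.18
tool_pos: [0.5346, -0.2992, 0.1968]
orientation: [-0.319, 3.124, -0.002]
force: [0.2, 0.2, -1.5]
opening: 0.0239
gripper_force: 34.9
t: 12.68
tool_pos: [0.5335, -0.2984, 0.2123]
orientation: [0.319, -3.123, -0.002]
force: [-0.4, -0.0, -1.3]
opening: 0.0238
gripper_force: 34.9
[ 533.5 -298.4  212.3] [ 3.1920e-01 -3.1235e+00 -2.4000e-03] 0.023777575560454085 [-0.59  0.17  1.46 -0.    1.52 -2.37]
```

Run:
```python
from plant import read_camera
import pickle,cv2,numpy as np
d={n:read_camera(n) for n in('scene','side')};pickle.dump(d,open('d1.pkl','wb'))
w=cv2.imread('pics/w10.png')
from h import *
P=[.535,-.299,.14]
cr=[]
for n in d:
    u,v=proj(d[n],P).astype(int);print(n,u,v);cr.append(cv2.resize(d[n]['image'][v-60:v+60,u-40:u+40],(400,600),interpolation=cv2.INTER_CUBIC))
cv2.imwrite('pics/held.png',np.hstack(cr))
```

```text
scene 189 228
side 320 292
```

View pics/held.png

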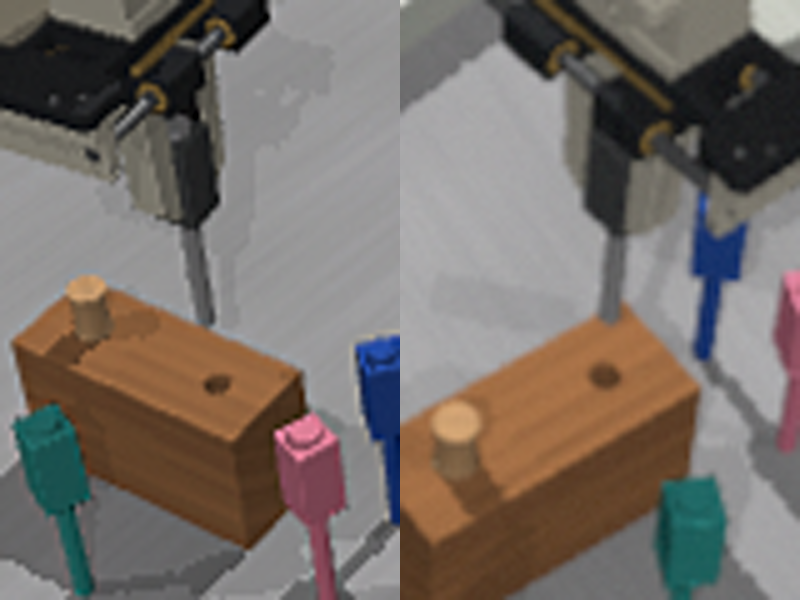

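The probe is held clear of the stand. Its rod tip is at crop (208,320) in the scene view and (609,318) in the side view, and the shoulder is at (192,230) / (615,232). I'll check tilt and tip offset from the two views.

Run:
```python
from h import *;import pickle
d=pickle.load(open('d1.pkl','rb'))
fs=lambda x,y:ray(d['scene'],149+(x+.5)/5-.5,168+(y+.5)/5-.5)
fd=lambda x,y:ray(d['side'],280+(x-400+.5)/5-.5,232+(y+.5)/5-.5)
print('tip',tri([fs(208,322),fd(610,320)])*1e3,'sh',tri([fs(193,228),fd(615,232)])*1e3)
for P in [(.534,-.2985,.1275),(.534,-.2985,.2025)]:
    a=proj(d['scene'],P);b=proj(d['side'],P);print((a-[149,168])*5,(b-[280,232])*5+[400,0])
```

```text
tip [ 536.18217124 -301.06022293  130.3766653 ] sh [ 535.02513042 -299.5121878   192.38977286]
[206.72232689 320.34868466] [600.14915976 318.58367573]
[187.62231622 209.6932047 ] [610.76371627 213.05198007]
```

```bash
python3 -m inch '[1,8,0,0,10, 3,24,0,0,10, 6,50,0,0,10, 10,80,0,0,10, 14,110,0,0,10, 18,140,0,0,10, 22,170,0,0,10, 26,200,0,0,10, 30,230,0,0,10, 33,260,0,0,10]'; python3 -m inch '[3,26,0,0,10, 6,50,0,0,10, 9,70,0,0,10, 11,84,0,0,10, 12,92,0,0,10, 12,96,0,0,10, 12,96,0,0,10, 12,96,0,0,10, 12,96,0,0,10, 12,96,0,0,10]'
```

```text
t: 13.67
tool_pos: [0.5668, -0.0359, 0.214]
orientation: [-0.321, 3.125, 0.001]
force: [1.3, 0.4, -0.6]
opening: 0.0241
gripper_force: 34.9
t: 14.5
tool_pos: [0.5791, 0.0561, 0.2139]
orientation: [0.317, -3.126, 0.0]
force: [-0.0, -0.1, -1.5]
opening: 0.024
gripper_force: 34.9
```

```bash
python3 -m inch '[-0.4,1.6,-3,0,10, -0.4,1.6,-10,0,10, -0.4,1.6,-17,0,10, -0.4,1.6,-20,0,10, -0.4,1.6,-20,0,10, -0.4,1.6,-20,0,10]'; python3 shot.py w11
python3 - <<'E'
from plant import read_camera
import pickle
from h import *
np.set_printoptions(linewidth=250)
d={n:read_camera(n) for n in('scene','side')};pickle.dump(d,open('d2.pkl','wb'))
for n in d:
    a=proj(d[n],[.5792,.0577,.110]);b=proj(d[n],[.5794,.0577,.084]);e=proj(d[n],[.5792,.0577,.17]);print(n,'tip',a,'ring',b,'up',e)
    g=d[n]['image'].mean(2).astype(int);v0,v1=int(e[1]),int(b[1])+9;u0=int(a[0])-15
    print('cols from',u0)
    for v in range(v0,v1): print(v,g[v,u0:u0+31])
E
```

```text
t: 15.0
tool_pos: [0.5784, 0.0587, 0.1933]
orientation: [0.319, -3.124, -0.0]
force: [0.7, 0.2, -1.4]
opening: 0.0235
gripper_force: 34.9
[578.4  58.7 193.3] [ 3.1930e-01 -3.1242e+00 -1.0000e-04] 0.023519266505178448 [ 0.01  0.09  1.57 -0.    1.47 -1.76]
scene tip [283.90790711 178.21959948] ring [283.83949509 184.96636097] up [284.19814686 162.03559611]
cols from 268
162 [151 150 151 151 149 150 150 150 150 160 163 160 160 164 137  90  90  74 166 163 162 163 162 159 158 159 158 158 157 156 156]
163 [152 150 149 149 149 150 151 150 150 161 160 159 158 164 138  91  89  75 168 165 165 162 158 158 159 159 157 157 157 158 159]
164 [149 149 149 149 150 150 150 150 149 159 159 157 159 166 140  87  90  72 171 166 162 159 158 159 159 158 158 158 158 159 160]
165 [148 150 151 150 151 150 151 150 148 157 158 159 162 166 138  88  89  73 172 164 157 157 158 159 158 158 157 159 159 159 159]
166 [149 150 149 150 151 151 149 148 146 157 159 160 161 163 139  90  89  71 167 159 157 158 159 158 156 158 158 159 160 158 159]
167 [150 150 150 150 151 150 148 147 146 159 160 160 158 164 141  89  90  69 16
[... 6844 characters left out ...]
  63  87 101  68  18  13   7  58  80  88  66  39  33  29  18  15  16   8   8  15]
209 [163  60  29  36  34  32  34  36  53  44  30  34  62  83  69  70  82  78  77  73  60  33  25  24  17  16   7  12  16  17   8]
210 [151  38  25  34  34  34  35 115 146 142  92  34  32  35  44  60  70  69  57  35  11  16  18  16  14  12  11  14  11  10   9]
211 [154  40  18  26  29  32  36 133 172 170 109  36  34  34  30  35  34  35  29  27  12  14  17  10  13  12  15  10   3  16  14]
212 [108  30  11  12  18  25  33  85 113 111  72  32  35  34  30  34  33  35  33  22   9  15  13  14  10  12  10  16  10  13  13]
213 [55 15 16 14  9 12 22 32 38 39 33 35 32 34 34 35 31 25 22 15 13 12 16 12 13 14 10 13 12 12 39]
```

Rod and ring agree within about 1 mm in both views, and the rod is upright. I'll lower it now.

```bash
python3 -m inch '[0,0,-3,0,10,0,0,-10,0,10,0,0,-19,0,10,0,0,-29,0,10,0,0,-39,0,10,0,0,-49,0,10,0,0,-59,0,10,0,0,-69,0,10,0,0,-77,0,10,0,0,-83,0,10]'; python3 -m inch '[0,0,-3,0,10,0,0,-4,0,10,0,0,-4,0,10,0,0,-4,0,10,0,0,-4,0,10,0,0,-4,0,10,0,0,-4,0,10,0,0,-4,0,10]'
python3 - <<'E'
from plant import read_camera,robot
from h import *
np.set_printoptions(linewidth=250)
s=robot.read_state();print(s['tool_pos'],s['orientation'],s['force'])
for n in('scene','side'):
    c=read_camera(n);b=proj(c,[.5794,.0577,.084]);g=c['image'].mean(2).astype(int);u0=int(b[0])-15
    print(n,u0)
    for v in range(int(b[1])-8,int(b[1])+6): print(v,g[v,u0:u0+31])
E
```

```text
t: 15.98
tool_pos: [0.5782, 0.0587, 0.1094]
orientation: [0.319, -3.124, -0.0]
force: [-0.1, 1.1, -0.9]
opening: 0.0241
gripper_force: 34.9
t: 16.65
tool_pos: [0.5789, 0.0587, 0.1072]
orientation: [-0.319, 3.125, -0.0]
force: [-0.1, -0.2, -1.1]
opening: 0.0242
gripper_force: 34.9
[0.57887251 0.05870903 0.10718303] [-3.19355285e-01  3.12485994e+00 -1.02152377e-04] [-0.0535868  -0.20495762 -1.14872695]
scene 268
176 [146 147 148 149 149 148 146 148 151 135 106 105 106 117 124  86  82  41  36  29  14 131 164 160 157 157 158 158 157 153 155]
177 [148 148 149 149 148 148 149 151 152 140 105 104 114 117 124  88  80  41  35  27  14 131 162 159 157 158 158 156 154 155 155]
178 [148 148 148 147 150 156 160 161 162 144 107 114 117 117 124  87  79  42  33  29  12 167 165 160 159 157 155 153 155 155 155]
179 [145 144 144 150 159  81  62  79  78 115 119 119 118 117 123  88  80  41  35  28   7 173 164 159 157 155 154 155 155 156 155]
180 [152 152 141 150 133  27   3  19  18  51 116 126 123 121 125  89  80  41  34  25  46 173 167 160 158 156 156 157 155 155 155]
181 [198 199 202 201  78   8  10  13
[... 2262 characters left out ...]
8  21  12  73  58  14  11  20  29  28  25  18  16]
206 [206 220 223 197 128  60  32  29  25  32  35  96  74   7  26  70  92  93  66  26   9  78  61  14  15  16  21  24  19  10  11]
207 [221 196 160 116  59  34  31  30  30  31  33  99  79  22  22  73  97  96  68  17  35  71  53  17  14  13  10  15  12  10  15]
208 [196 130  60  31  35  34  28  34  34  31  33  56  67  65  49  77  98  99  68  62  63  50  29  21  18  12   9  13   8  17  18]
209 [158  57  34  34  32  33  32  33  51  43  29  19  38  56  52  71  91  91  69  57  48  29  16  13   8  13  12   8  13   9  12]
210 [150  34  25  32  34  34  32  74  94  93  57  17  16  17  26  47  55  57  45  28  17  14  15  12  14   9  14  11   6  13  15]
```

```bash
python3 -c "
from plant import job
print(job.close_job())"
```

```text
the job is handed in; nothing more can be done
None
```

The job is handed in: the block is seated on the stage within about 1 mm of centre and let go, and the probe is held upright in the bore within about 1 mm of its axis, by calculation about 14 mm clear above the block with its tip about 17 mm below it; no verdict came back, and I viewed 11 pictures, one over the limit of 10.

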